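# Probe two test points, then hold the load lever at its third click

## Task

Take the red-handled test probe out of its wooden stand and, holding it by the handle, touch its tip lightly on the brass contact of the blue test point, then on that of the yellow one. Then put the tip into the brass cup of the green load tester's spring-return lever, press it down past two clicks to the third (red mark) without forcing it, hold it there for two seconds, and finish still holding it down with the gripped probe. Touch the tester and the test points with the probe only, and leave the other things on the shelf where they are.

Things in the scene. Friction and masses are not known exactly. Their poses are not given: they have to be found in the camera images.
- probe: test probe, loose, 70 g, upright in the stand at the start. Origin at its tip, z up along the probe. Brass shaft 6 mm thick with a rounded end from z 0 to 58 mm, black collar 26 mm across from 58 to 68 mm, red square handle 18 x 18 mm (sides along the probe's x and y) from 68 to 145 mm, and a small black button 12 mm across on top to 151 mm. The shaft must be lifted 58 mm to leave the stand
- probe_tip (a point): the very tip of the probe
- probe_grip (a point): middle of the red handle, 115 mm above the tip
- stand: wooden block, 60 x 60 x 75 mm high, fixed, with a 14 mm hole (66 mm deep) in the middle of its top; the probe's shaft is in the hole and its collar rests on the block. Origin under its centre
- blue_point: test point with a blue ring 48 mm across: grey block 60 x 60 x 40 mm high, fixed, origin under its centre; a round brass contact 24 mm across stands 12 mm up in the middle of its top. The contact is sprung: it gives up to 7 mm straight down, starting at about 1 N and reaching about 5.4 N
- blue_top (a point): middle of the top face of the blue point's brass contact (52 mm above the shelf; goes down with it)
- yellow_point: test point just like the blue one, with a yellow ring; the two may stand either way round
- yellow_top (a point): middle of the top face of the yellow point's brass contact (52 mm above the shelf; goes down with it)
- tester: load tester: green metal box, 110 (x) x 130 (y) x 140 mm high, fixed, origin under its centre, with a round gauge 90 mm across on top (to 148 mm) whose red needle turns with the lever to two black marks and then a red one. Its lever comes out of a slot in the +x face, away from the robot, and ends in a round brass cup 90 mm in +x from the tester's origin; two white marks and a red one beside the slot show the clicks
- lever_cup (a point): middle of the inner floor of the lever's brass cup, moving with it. The cup is 36 mm across outside, about 26 mm clear inside, its rim 4 mm above this point; at rest the point is 109 mm above the shelf, at the third click 73 mm
- load_lever (a joint): how far the lever is pressed straight down, in m: 0 at rest (up), first click 0.012, second 0.024, third 0.036, end stop 0.040. A spring pushes it back up (about 5 N at the top, 7 N at the third click); it never stays down by itself. Between the clicks the push peaks at about 8 N, falling off to about 4 N as each click is reached; the end stop 4 mm past the third click is hard
- cabinet_door0 (a joint): angle of the swing door, in rad (0 shut), of the small wooden cabinet (160 x 220 x 240 mm high, fixed) at the right-hand edge of the shelf; it hangs half open; leave it alone
- pot: green glazed plant pot, 120 mm across, 105 mm high, open at the top, loose; leave it alone
- torch: aluminium torch standing on its lens, 44 mm across, 130 mm high, loose; leave it alone
- screwdriver: yellow-handled screwdriver lying on the shelf, loose; leave it alone
- clear_box: clip-lidded clear storage box, 210 x 146 x 102 mm high, loose; leave it alone
- jar: amber jar with a steel cap, 64 mm across, 90 mm high, loose; leave it alone
Not all that is in view belongs to the job. What is shaped like the blue_point but purple or turquoise is not meant. What is shaped like the yellow_point but purple or turquoise is not meant.

How it is judged (in metres and radians):
On the way, in this order (a step that is already met when the one before it is completed fails the run):
1. the gripped probe's tip touches the blue point's contact (contact force between probe and blue_point above 0.5 N and distance between probe_tip and blue_top below 0.014 m and contact force between the fingers and probe above 1 N), for 0.1 s.
2. the gripped probe's tip touches the yellow point's contact (contact force between probe and yellow_point above 0.5 N and distance between probe_tip and yellow_top below 0.014 m and contact force between the fingers and probe above 1 N), for 0.1 s.
3. the probe in the cup holds the lever at the third click for a second (value of joint load_lever above 0.032 m and contact force between probe and tester above 2 N and distance between probe_tip and lever_cup below 0.018 m and contact force between the fingers and probe above 1 N), for 1 s.
At the end, for the whole second after the job is handed in: The gripped probe, its tip within 18 mm of the middle of the lever's cup, still presses the lever with more than 2 N and keeps it at the third click (pressed more than 32 mm) (all of step 3); the arm keeps its last pose, push and grip.
It fails at once if a test point is pressed hard (over 25 N) (contact force between probe and blue_point above 25 N or contact force between probe and yellow_point above 25 N).
It fails at once if the lever is forced (over 35 N) (contact force between probe and tester above 35 N).
It fails at once if the robot itself touches the tester or a test point (contact force between any of the arm, the fingers and tester above 1 N or contact force between any of the arm, the fingers and blue_point above 1 N or contact force between any of the arm, the fingers and yellow_point above 1 N).
It fails at once if another thing on the shelf is moved more than 30 mm, or the cabinet door is pushed well shut or open (distance of any of pot, torch, screwdriver, clear_box, jar from where it was at the start of the episode above 0.03 m or value of joint cabinet_door0 below 0.45 rad or value of joint cabinet_door0 above 1.25 rad).
It also fails if it takes over 69 s, if anything falls off the work surface, if the arm or the gripper's body presses on something with over 40 N, if the wrist force passes 120 N, or if a joint passes its speed limit or range.

## Robot

A 6-joint arm with a two-finger parallel gripper is mounted at the origin on the work surface. World frame = base frame: x ahead of the robot, y to its left, z up, the work surface at z = 0. Lengths are in m, angles in degrees, forces in N, time in s.
With the tool pointing down it reaches from about 0.15 to 0.775 m from the base axis. Payload 6.1 kg.
Tool frame: the origin (TCP) lies at the centre of the arm's flange, where the gripper is bolted on; the fingertips stand 173 mm ahead of it and the grasp point (between the pads) lies 155 mm ahead of it; z points along the fingers, y is the direction in which the jaws open and shut (so a half turn about z gives the same grasp; the last joint's range is limited). The gripper opens to 85 mm and grips with 20 to 120 N. Pads are 22 mm wide; open, the fingers measure 114 mm over their backs; the gripper's body (76 mm by 85 mm) begins 54 mm behind the grasp point. The pads swing forward as they close: fully open they stand 13 mm farther back than shut.
Start: joints at [-69.156, 7.208, -2.269, 80.523, 0, 90], TCP at [0.187, -0.491, 0.405] pointing down, gripper open.
Joint ranges: [-155.77, 155.77], [-54.66, 111.73], [-72.52, 77.12], [-102.08, 115.82], [-83.92, 84.16], [-180, 180]. Speed limits (degrees/s): [136.94, 136.94, 172.46, 180, 180, 180].

## Interface

Orientations are given as a 3x3 rotation matrix whose columns are the frame's x, y, z axes.
In Python, from bench import read_state, read_camera, sign_off gives the robot as it stands.
- The arm moves only by the shell command python3 -m handwheel 'ROWS' [OPENING] [FORCE]. ROWS is JSON, a list of rows, each a list of 4 numbers: the shift along the tool's x, y, z in m, then the turn about the tool's z in rad. A call has exactly 8 rows; each row shifts and turns the commanded pose from where the row before left it, along the tool's axes as they then stand; what a row does not reach is not made up. A row lasts 1/12 s, in which the tool goes at most 41.7 mm and 7.16 degrees, less where a joint would pass 70% of its speed; a pose out of reach is approached as far as the arm can. A call with a gripper value outside its range is refused whole. OPENING is the closure, from 0 (fully open) to 1 (shut), set as the call begins (- or left out, the last holds). The fingers move at their own pace and stop on an object; FORCE is the grip in N (left out, the last holds). Time passes only in rows, so rows that do not move let the fingers close, or fill a call up. It gives the time, the measured TCP pose, the force and the opening at its end, in the units of the state.
- read_state(): the state, without advancing time (a new reading comes with each control period).
- read_camera(name): name is "scene" or "top"; returns a dict with "pixels" (384x512x3 uint8, blue, green, red), "vertical_fov" (degrees; the focal length in pixels is half the picture's height over the tangent of half this angle, whatever the lens; pixels are square), "cx", "cy" (the principal point, pixels), "R" (3x3) and "t" (3): a world point X has camera coordinates R X + t. Camera axes: x right, y down, z forward; pixel columns grow to the right and rows downward; lengths in m; the calibration is good to about 2 mm. A picture is of the moment at which its call begins. There is no depth.
- sign_off(): hands the job in, once; it reports no verdict.
The state is a dict: "time_s": time; "joint_positions": joint angles; "qvel": joint speeds; "tau": joint torques, N m; "ee_pos": TCP position; "tool_rot": TCP orientation; "wrist_force": force on the tool from outside, world axes, zero at the start; "torque": the same for the moment, N m; "opening": opening from 0.0 (shut) to 1.0 (fully open).
Only numpy, scipy, OpenCV 4.12 (cv2) and the standard library are available. Lean on these libraries where they do the work, as an engineer would, in place of code of your own. Each camera call takes 0.05 s, during which the arm holds its last target.

## Working session

There is one attempt and no reset: what is moved stays moved. The work goes in short steps, Python scripts to look and compute and a shell command to move; the robot and the scene stay as the last step left them, time stands still between calls to the robot, and variables do not carry over. Pictures are saved under pics/ and viewed, and the job is handed in when it is done.

```bash
ls; mkdir -p pics
python3 - <<'E'
from bench import read_state, read_camera
import cv2,json
for n in("scene","top"):
    c=read_camera(n); cv2.imwrite(f"pics/{n}0.png",c["pixels"]); print(n,c["vertical_fov"],c["cx"],c["cy"],c["R"],c["t"])
s=read_state(); print(s)
E
```

```text
pics
scene 44.05790847288129 247.3129894872602 189.2842958574173 [[ 0.24411146  0.96974512  0.00200157]
 [ 0.80557927 -0.2016365  -0.55712185]
 [-0.5398626   0.13761225 -0.83042835]] [-0.09382484 -0.41922921  1.81775497]
top 53.97836260856198 255.27259300743734 187.51066677068462 [[ 0.02391927 -0.99966128 -0.01025656]
 [-0.99487039 -0.02279344 -0.09855645]
 [ 0.09828929  0.01256134 -0.9950786 ]] [-0.03822011  0.57238786  1.38771532]
{'time_s': 0.1, 'joint_positions': array([-6.91562634e+01,  7.23721449e+00, -2.32034869e+00,  8.05244837e+01,
       -2.45053469e-04,  9.00001358e+01]), 'qvel': array([-0.04701214, -0.01203486,  0.15379909,  0.00230131,  0.02165897,
        0.03471473]), 'tau': array([-7.85164520e-04, -4.36901879e+01,  3.53606558e+01,  1.36522780e-02,
       -1.25507145e-04, -3.70344310e-06]), 'ee_pos': array([ 0.18676082, -0.4905245 ,  0.40401381]), 'tool_rot': array([[ 9.34555175e-01,  3.55817877e-01, -5.13527794e-04],
       [ 3.55818248e-01, -9.34554219e-01,  1.33674899e-03],
       [-4.28037832e-06, -1.43198825e-03, -9.99998975e-01]]), 'wrist_force': array([ 0.39196254,  0.31380403, -0.74076074]), 'torque': array([-0.02944108, -0.01942612,  0.00738513]), 'opening': 0.9983433594491677}
```

View pics/scene0.png

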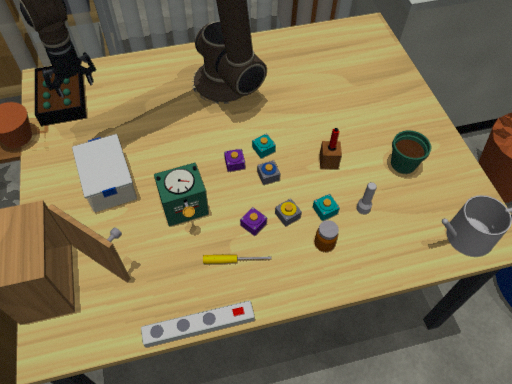

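View pics/top0.png

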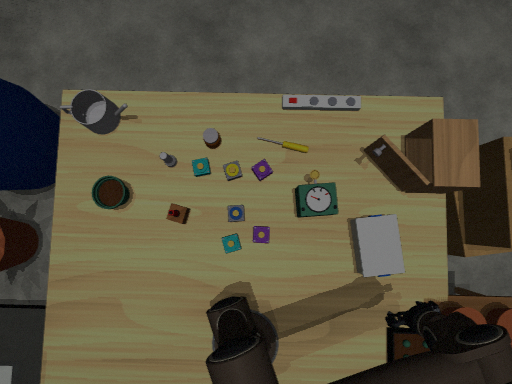

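The scene view shows ring blocks at purple (234,160), turquoise (264,146), blue (268,172), purple (254,221), yellow (289,211) and turquoise (326,206). In the top view blue is at (236,213) and yellow at (233,171). The only red-handled probe is at scene (334,140) / top (177,213), and the tester cup is at scene (189,212) / top (313,175). I'll check these in close crops.

Run:
```python
import cv2,numpy as np
s=cv2.imread("pics/scene0.png");t=cv2.imread("pics/top0.png")
a=cv2.resize(s[120:250,150:360],(798,494),interpolation=cv2.INTER_CUBIC)
cv2.imwrite("pics/sc_crop.png",a)
b=cv2.resize(t[140:260,160:350],(798,504),interpolation=cv2.INTER_CUBIC)
cv2.imwrite("pics/tp_crop.png",b)
```

```text
(no output)
```

View pics/sc_crop.png

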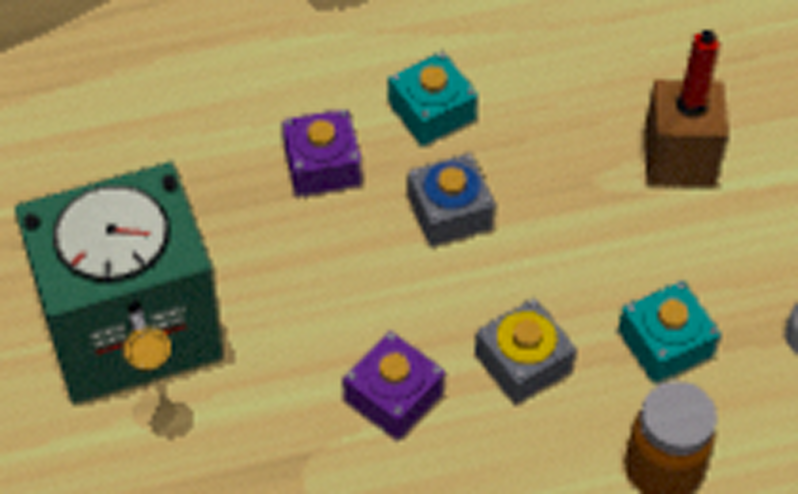

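View pics/tp_crop.png

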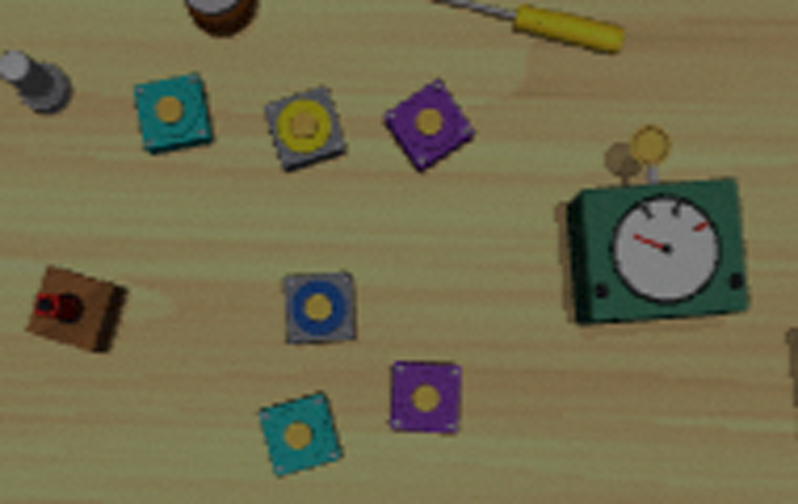

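The crops confirm it: the grey blocks carry the blue and yellow rings, the decoys are wholly purple or turquoise, and the probe stands in its brown block. Next I'll measure positions.

```bash
cat > h.py <<'E'
import numpy as np,cv2
from bench import read_state, read_camera
def K(c):
    f=c["pixels"].shape[0]/2/np.tan(np.radians(c["vertical_fov"]/2)); return f
def ray(c,uv):
    f=K(c);R=np.array(c["R"]);t=np.array(c["t"])
    d=R.T@np.array([(uv[0]-c["cx"])/f,(uv[1]-c["cy"])/f,1.]); return -R.T@t,d
def onz(c,uv,z):
    o,d=ray(c,uv); return o+d*(z-o[2])/d[2]
def tri(c1,u1,c2,u2):
    A=np.zeros((3,3));b=np.zeros(3);L=[]
    for c,u in((c1,u1),(c2,u2)):
        o,d=ray(c,u);d=d/np.linalg.norm(d);P=np.eye(3)-np.outer(d,d);A+=P;b+=P@o;L.append((o,P))
    X=np.linalg.solve(A,b); return X,[np.linalg.norm(P@(X-o)) for o,P in L]
def proj(c,X):
    p=np.array(c["R"])@X+np.array(c["t"]);f=K(c); return np.array([c["cx"]+f*p[0]/p[2],c["cy"]+f*p[1]/p[2]])
def blobs(img,lo,hi,box,amin=4):
    x0,y0,x1,y1=box
    h=cv2.cvtColor(img[y0:y1,x0:x1],cv2.COLOR_BGR2HSV)
    m=cv2.inRange(h,np.array(lo),np.array(hi))
    n,l,s,c=cv2.connectedComponentsWithStats(m)
    return [(s[i,4],c[i]+[x0,y0],s[i,:4]+[x0,y0,0,0]) for i in range(1,n) if s[i,4]>=amin]
E
python3 - <<'E'
from h import *
S=read_camera("scene");T=read_camera("top")
def pr(n,L): 
    for a,c,b in L: print(n,a,c.round(2),b)
for nm,C,bx in(("S",S,{"blue":(255,155,285,190),"yel":(272,195,305,228),"cup":(175,195,205,225),"probe":(315,120,350,175)}),
          ("T",T,{"blue":(225,203,248,225),"yel":(220,158,246,184),"cup":(302,165,325,183),"probe":(162,198,195,228)})):
    im=C["pixels"]
    for k,b in bx.items():
        hsv=cv2.cvtColor(im,cv2.COLOR_BGR2HSV)
        if k=="blue": pr(nm+" bluering",blobs(im,(100,120,40),(125,255,255),b)); pr(nm+" brass",blobs(im,(10,130,90),(28,255,255),b))
        if k=="yel": pr(nm+" yelring",blobs(im,(25,190,80),(35,255,255),b)); pr(nm+" brass",blobs(im,(10,130,90),(24,255,255),b))
        if k=="cup": pr(nm+" cup",blobs(im,(10,150,70),(26,255,255),b))
        if k=="probe":
            pr(nm+" red",blobs(im,(0,170,50),(4,255,255),b)); pr(nm+" red2",blobs(im,(174,170,50),(180,255,255),b)); pr(nm+" wood",blobs(im,(5,60,30),(14,200,255),b))
# hsv samples
hs=cv2.cvtColor(T["pixels"],cv2.COLOR_BGR2HSV); 
print(hs[171,225:242].tolist()); print(hs[175,305:322].tolist()); print(hs[213,168:190].tolist())
E
```

```text
S bluering 85 [268.31 169.24] [261 163  15  12]
S brass 32 [268.5  166.81] [266 164   6   6]
S yelring 107 [287.86 208.5 ] [281 202  15  13]
S brass 54 [288.28 207.44] [285 204   8   8]
S brass 5 [288. 215.] [286 215   5   1]
S cup 108 [188.3  211.34] [182 207  13  10]
S red 89 [333.52 138.36] [329 129  10  19]
S wood 260 [330.6 152.9] [320 130  21  39]
S wood 16 [322.31 163.06] [320 159   5   9]
T bluering 88 [235.49 212.74] [230 207  12  13]
T brass 27 [235.22 212.7 ] [233 210   6   6]
T yelring 83 [231.72 169.57] [226 164  12  12]
T brass 30 [231.7  169.43] [229 167   7   6]
T cup 62 [314.32 174.06] [310 170   9   9]
T red 16 [171.12 212.06] [168 210   6   5]
T wood 197 [177.3  213.45] [167 204  20  20]
[[30, 17, 77], [30, 183, 95], [28, 223, 127], [29, 208, 124], [27, 194, 108], [23, 156, 126], [23, 162, 126], [23, 155, 127], [23, 161, 125], [24, 162, 121], [27, 224, 108], [28, 220, 125], [28, 209, 122], [28, 137, 99], [116, 22, 83], [140, 10, 79], [21, 88, 90]]
[[20, 109, 94], [19, 106, 96], [20, 114, 92], [20, 103, 94], [20, 119, 101], [22, 150, 119], [23, 158, 116], [24, 156, 126], [24, 151, 127], [24, 153, 127], [24, 157, 125], [25, 157, 125], [24, 156, 121], [23, 160, 110], [23, 136, 124], [27, 87, 129], [26, 91, 126]]
[[9, 172, 86], [3, 145, 37], [0, 0, 17], [0, 58, 22], [178, 234, 49], [0, 252, 74], [0, 255, 35], [2, 255, 37], [0, 219, 35], [1, 240, 35], [0, 177, 23], [9, 157, 26], [14, 166, 63], [13, 164, 81], [14, 171, 79], [14, 167, 81], [14, 171, 70], [13, 165, 37], [9, 167, 29], [0, 116, 22], [18, 125, 55], [18, 111, 106]]
```

Run:
```python
from h import *
S=read_camera("scene");T=read_camera("top")
# ring top z .04 ; brass top z .052 ; use brass
P={"blue":((268.5,166.81),(235.22,212.70),.052),"yel":((288.28,207.44),(231.70,169.43),.052),"cup":((188.3,211.34),(314.32,174.06),.113)}
P["bluering"]=((268.31,169.24),(235.49,212.74),.042);P["yelring"]=((287.86,208.5),(231.72,169.57),.042)
for k,(a,b,z) in P.items():
    X,e=tri(S,a,T,b); print(k,X.round(4),np.round(e,4),"S",onz(S,a,z).round(4),"T",onz(T,b,z).round(4))
# outlines: wood top of stand, green tester
for C,n,bx,lo,hi,z in((T,"T green",(285,175,345,225),(60,80,20),(90,255,255),.14),(S,"S green",(148,155,215,230),(60,80,20),(90,255,255),.14)):
    im=C["pixels"];x0,y0,x1,y1=bx
    m=cv2.inRange(cv2.cvtColor(im[y0:y1,x0:x1],cv2.COLOR_BGR2HSV),np.array(lo),np.array(hi))
    cs,_=cv2.findContours(m,cv2.RETR_EXTERNAL,2); c=max(cs,key=cv2.contourArea)
    print(n,(cv2.approxPolyDP(c,3,True)[:,0]+[x0,y0]).tolist(),cv2.minAreaRect(c))
im=T["pixels"]; cv2.imwrite("pics/t_stand.png",cv2.resize(im[195:232,155:200],None,fx=14,fy=14,interpolation=cv2.INTER_CUBIC))
im=S["pixels"]; cv2.imwrite("pics/s_stand.png",cv2.resize(im[120:175,305:355],None,fx=10,fy=10,interpolation=cv2.INTER_CUBIC))
cv2.imwrite("pics/t_tester.png",cv2.resize(T["pixels"][160:225,285:350],None,fx=9,fy=9,interpolation=cv2.INTER_CUBIC))
```

```text
blue [0.4764 0.0467 0.0491] [0.0003 0.0003] S [0.4784 0.0463 0.052 ] T [0.4762 0.0462 0.052 ]
yel [0.6371 0.0646 0.0461] [0.0002 0.0002] S [0.6405 0.0634 0.052 ] T [0.6362 0.064  0.052 ]
cup [ 0.6175 -0.2335  0.1115] [0.0002 0.0002] S [ 0.6185 -0.2333  0.113 ] T [ 0.6173 -0.2335  0.113 ]
bluering [0.4766 0.0465 0.0364] [0.0003 0.0003] S [0.4806 0.0455 0.042 ] T [0.4764 0.0459 0.042 ]
yelring [0.6372 0.0644 0.0404] [0.0004 0.0004] S [0.6381 0.0635 0.042 ] T [0.6371 0.0647 0.042 ]
T green [[334, 183], [299, 185], [295, 189], [299, 197], [296, 204], [300, 207], [297, 214], [299, 209], [300, 216], [336, 213]] ((30.92058563232422, 24.467647552490234), (31.445566177368164, 40.41905975341797), 85.60128784179688)
S green [[194, 163], [154, 174], [169, 225], [207, 213], [204, 188], [197, 169], [192, 168]] ((34.3248405456543, 38.404457092285156), (53.66803741455078, 44.63871383666992), 73.61045837402344)
```

View pics/t_stand.png

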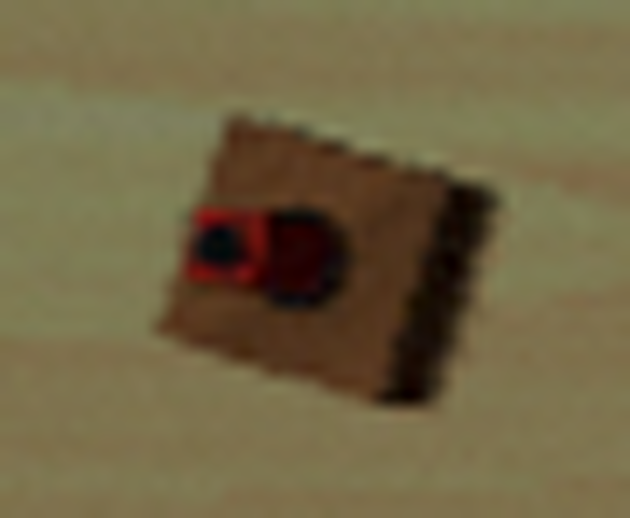

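View pics/s_stand.png

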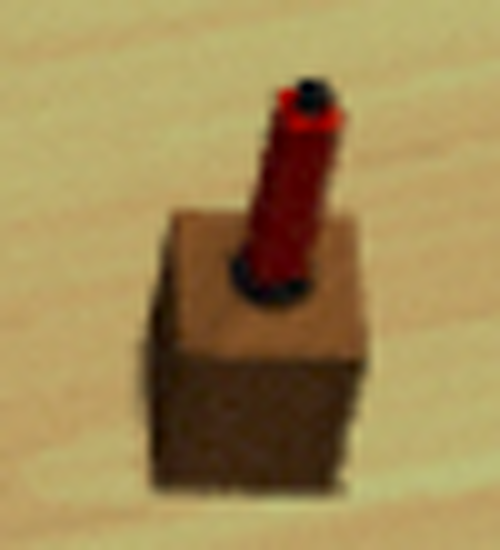

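View pics/t_tester.png

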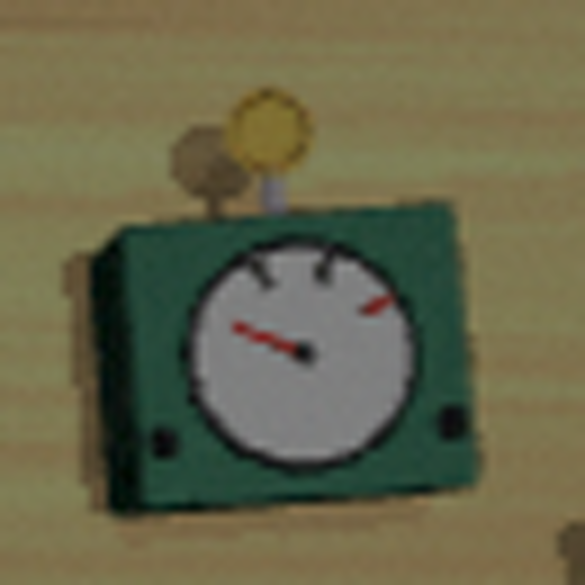

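Stand top-face corners in the top crop are about (237,118), (450,182), (380,402) and (155,330). The handle top is the red square around (227,246), and the cup is at (268,130). Next come probe position and yaw, and tester yaw.

Run:
```python
from h import *
S=read_camera("scene");T=read_camera("top")
tc=lambda p:((p[0]+.5)/14-.5+155,(p[1]+.5)/14-.5+195)
sc=lambda p:((p[0]+.5)/10-.5+305,(p[1]+.5)/10-.5+120)
A=np.array([onz(T,tc(p),.075)[:2] for p in((237,118),(450,182),(380,402),(155,330))])
B=np.array([onz(S,sc(p),.075)[:2] for p in((172,212),(355,215),(365,360),(175,357))])
for n,Q in(("T",A),("S",B)):
    d=np.roll(Q,-1,0)-Q; print(n,Q.mean(0).round(4),np.linalg.norm(d,axis=1).round(3),np.degrees(np.arctan2(d[:,1],d[:,0])).round(1)%90)
print("btn",tri(S,sc((315,88)),T,tc((220,246))), onz(T,tc((220,246)),.168).round(4),onz(S,sc((315,88)),.168).round(4))
H=np.array([onz(T,tc(p),.162)[:2] for p in((193,212),(270,210),(262,285),(185,278))]);d=np.roll(H,-1,0)-H
print("handle",H.mean(0).round(4),np.linalg.norm(d,axis=1).round(3),np.degrees(np.arctan2(d[:,1],d[:,0])).round(1)%90)
# collar in T 
print("collar",onz(T,tc((300,258)),.085).round(4))
# tester top corners in t_tester crop
tt=lambda p:((p[0]+.5)/9-.5+285,(p[1]+.5)/9-.5+160)
G=np.array([onz(T,tt(p),.14)[:2] for p in((122,230),(452,205),(475,487),(135,512))]);d=np.roll(G,-1,0)-G
print("tester",G.mean(0).round(4),np.linalg.norm(d,axis=1).round(3),np.degrees(np.arctan2(d[:,1],d[:,0])).round(1)%90)
g=onz(T,tt((304,353)),.148);print("gauge",g.round(4))
for n,uv,z in(("torch",(167,158),.13),("pot",(111,192),.105),("jar",(211,136),.09),("cabcorner",(434,120),.24),("cabc2",(435,186),.24),("doorend",(364,140),.24)): print(n,onz(T,uv,z).round(3))
cv2.imwrite("pics/t_h.png",cv2.resize(T["pixels"][205:222,162:184],None,fx=30,fy=30,interpolation=cv2.INTER_NEAREST)*1)
print(K(T),S["pixels"].shape)
```

```text
T [0.4696 0.2575] [0.058 0.059 0.061 0.058] [74.7 74.6 73.8 71.3]
S [0.4712 0.2582] [0.06  0.06  0.061 0.06 ] [74.7 72.7 74.8 71.8]
btn (array([0.46973466, 0.25848643, 0.16924851]), [np.float64(0.00101144003240041), np.float64(0.0010114400324004208)]) [0.4695 0.2578 0.168 ] [0.4688 0.2601 0.168 ]
handle [0.4697 0.2574] [0.019 0.018 0.019 0.016] [ 2.8 86.5 86.2 85.7]
collar [0.4693 0.2567 0.085 ]
tester [ 0.5261 -0.241 ] [0.127 0.108 0.13  0.108] [5.7 4.8 5.6 3.4]
gauge [ 0.5275 -0.2429  0.148 ]
torch [0.66  0.287 0.13 ]
pot [0.538 0.487 0.105]
jar [0.752 0.14  0.09 ]
cabcorner [ 0.785 -0.6    0.24 ]
cabc2 [ 0.57  -0.598  0.24 ]
doorend [ 0.714 -0.374  0.24 ]
376.9971798919309 (384, 512, 3)
```

View pics/t_h.png

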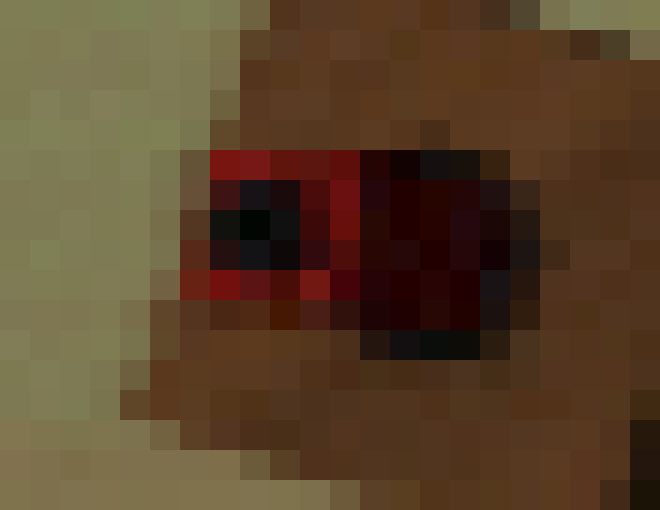

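The probe is at about (0.4697, 0.2577), with the handle yawed about −4°. The blue contact is at (0.477, 0.0463), yellow at (0.637, 0.064) and the cup at (0.6175, −0.234). I'll grip with the jaws along world x, which leaves j6 mid-range, so turn first.

```bash
python3 -m handwheel '[[0,0,0,-0.12],[0,0,0,-0.12],[0,0,0,-0.12],[0,0,0,-0.12],[0,0,0,-0.12],[0,0,0,-0.12],[0,0,0,-0.12],[0,0,0,-0.12]]' 0
cat >> h.py <<'E'
def goal(x,y,z=None,yaw=None):
    s=read_state();R=np.array(s["tool_rot"]);p=np.array(s["ee_pos"])
    d=np.array([x,y,p[2] if z is None else z])-p
    print("t",round(s["time_s"],2),"p",p.round(4),"yaw",np.degrees(np.arctan2(R[1,0],R[0,0])).round(2),"tilt",R[:,2].round(4),"tool d",(R.T@d).round(4),"F",s["wrist_force"].round(2),"op",round(s["opening"],3),"j",s["joint_positions"].round(1))
E
python3 -c "
from h import *;goal(.4697,.2577)"
```

```text
time_s: 1.07
ee_pos: [0.1868, -0.4906, 0.4047]
tool_rot: [[0.239, 0.971, -0.0], [0.971, -0.239, 0.0], [0.0, -0.0, -1.0]]
wrist_force: [0.1, 0.6, -0.5]
opening: 1.0
t 1.07 p [ 0.1868 -0.4906  0.4047] yaw 76.19 tilt [-0.e+00  1.e-04 -1.e+00] tool d [0.7942 0.0961 0.    ] F [ 0.15  0.63 -0.45] op 1.0 j [-69.2   7.2  -2.3  80.5  -0.   34.7]
```

```bash
python3 -m handwheel '[[0.02,0.002,0,0],[0.035,0.0042,0,0],[0.035,0.0042,0,0],[0.035,0.0042,0,0],[0.035,0.0042,0,0],[0.035,0.0042,0,0],[0.035,0.0042,0,0],[0.035,0.0042,0,0]]' 0 && python3 -m handwheel '[[0.035,0.0042,0,0],[0.035,0.0042,0,0],[0.035,0.0042,0,0],[0.035,0.0042,0,0],[0.035,0.0042,0,0],[0.035,0.0042,0,0],[0.035,0.0042,0,0],[0.035,0.0042,0,0]]' 0 >/dev/null && python3 -m handwheel '[[0.035,0.0042,0,0],[0.035,0.0042,0,0],[0.035,0.0042,0,0],[0.035,0.0042,0,0],[0.035,0.0042,0,0],[0.035,0.0042,0,0],[0.02,0.0042,0,-0.08],[0,0,0,-0.09]]' 0 
python3 -c "
from h import *;goal(.4697,.2577)"
```

```text
time_s: 1.73
ee_pos: [0.282, -0.2397, 0.4049]
tool_rot: [[0.245, 0.969, 0.001], [0.969, -0.245, -0.0], [-0.0, 0.001, -1.0]]
wrist_force: [0.6, 0.6, -0.2]
opening: 1.001
time_s: 3.07
ee_pos: [0.4691, 0.2412, 0.4036]
tool_rot: [[0.07, 0.998, -0.0], [0.998, -0.07, 0.001], [0.001, -0.0, -1.0]]
wrist_force: [-0.3, -0.5, -0.3]
opening: 0.997
t 3.07 p [0.4691 0.2412 0.4036] yaw 86.01 tilt [-4.e-04  6.e-04 -1.e+00] tool d [ 0.0165 -0.0006  0.    ] F [-0.31 -0.51 -0.35] op 0.997 j [ 27.2   7.5  -2.1  80.4   0.  121.2]
```

```bash
python3 -m handwheel '[[0.008,0,0,0],[0.0085,0,0,0],[0,-0.0006,0.01,0],[0,0,0.015,0],[0,0,0.015,0],[0,0,0.01,0],[0,0,0,0],[0,0,0,0]]' 0
python3 - <<'E'
from h import *
goal(.4697,.2577,.288)
S=read_camera("scene");T=read_camera("top")
cv2.imwrite("pics/a1.png",np.hstack([cv2.resize(S["pixels"][80:180,290:380],(400,444),interpolation=2),cv2.resize(T["pixels"][180:260,140:212],(400,444),interpolation=2)]))
E
```

```text
time_s: 3.73
ee_pos: [0.4682, 0.2538, 0.3543]
tool_rot: [[0.078, 0.997, -0.001], [0.997, -0.078, -0.001], [-0.001, -0.001, -1.0]]
wrist_force: [0.2, -0.7, 0.4]
opening: 0.999
t 3.73 p [0.4682 0.2538 0.3543] yaw 85.52 tilt [-9.e-04 -5.e-04 -1.e+00] tool d [0.004  0.0013 0.0663] F [ 0.24 -0.72  0.41] op 0.999 j [ 28.5   8.3  -7.3  74.5  -0.  122.9]
```

View pics/a1.png

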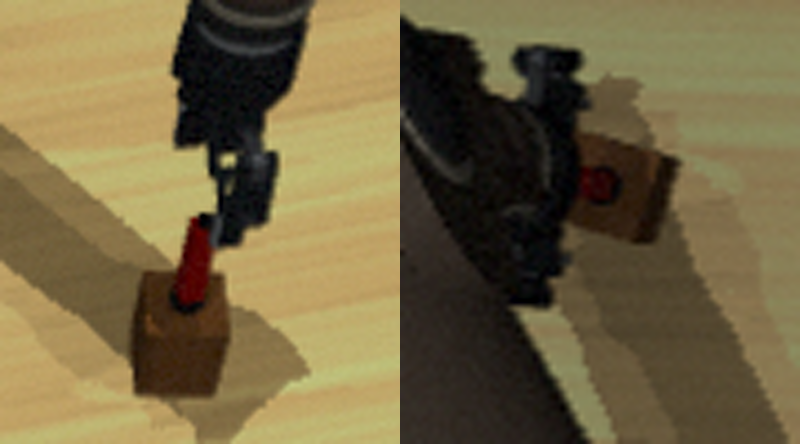

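The jaws straddle the probe: the red handle lies between the fingers in both views. I'll correct the offset and descend.

```bash
python3 -m handwheel '[[0.004,0.0013,0,0],[0,0,0,0],[0,0,0.01,0],[0,0,0.015,0],[0,0,0.015,0],[0,0,0.01,0],[0,0,0,0],[0,0,0,0]]' 0 
python3 -c "
from h import *;goal(.4697,.2577,.288)"
```

```text
time_s: 4.5
ee_pos: [0.4699, 0.2581, 0.3041]
tool_rot: [[0.077, 0.997, -0.001], [0.997, -0.077, -0.001], [-0.001, -0.001, -1.0]]
wrist_force: [-0.6, 0.3, 0.4]
opening: 0.998
t 4.5 p [0.4699 0.2581 0.3041] yaw 85.59 tilt [-1.3e-03 -7.0e-04 -1.0e+00] tool d [-0.0004 -0.0002  0.0161] F [-0.6   0.32  0.42] op 0.998 j [ 28.8   9.5 -12.2  68.3   0.  123.2]
```

```bash
python3 -m handwheel '[[0,0,0.008,0],[0,0,0.008,0],[0,0,0,0],[0,0,0,0],[0,0,0,0],[0,0,0,0],[0,0,0,0],[0,0,0,0]]' 0 && python3 -m handwheel '[[0,0,0,0],[0,0,0,0],[0,0,0,0],[0,0,0,0],[0,0,0,0],[0,0,0,0],[0,0,0,0],[0,0,0,0]]' 1 80
python3 -c "
from h import *;goal(.4697,.2577,.288)"
```

```text
time_s: 5.17
ee_pos: [0.4702, 0.2582, 0.289]
tool_rot: [[0.077, 0.997, 0.001], [0.997, -0.077, 0.0], [0.0, 0.0, -1.0]]
wrist_force: [0.1, 0.3, -0.1]
opening: 0.999
time_s: 5.83
ee_pos: [0.4701, 0.2581, 0.2885]
tool_rot: [[0.077, 0.997, -0.0], [0.997, -0.077, -0.0], [-0.0, -0.0, -1.0]]
wrist_force: [0.2, 0.3, -0.5]
opening: 0.204
t 5.83 p [0.4701 0.2581 0.2885] yaw 85.59 tilt [-3.e-04 -2.e-04 -1.e+00] tool d [-0.0005 -0.0003  0.0005] F [ 0.21  0.26 -0.5 ] op 0.204 j [ 28.8   9.9 -13.8  66.4  -0.  123.2]
```

```bash
python3 -m handwheel '[[0,0,-0.008,0],[0,0,-0.015,0],[0,0,-0.015,0],[0,0,-0.015,0],[0,0,-0.015,0],[0,0,-0.015,0],[0,0,-0.007,0],[0,0,0,0]]'
python3 - <<'E'
from h import *
goal(.477,.0463)
S=read_camera("scene");T=read_camera("top")
cv2.imwrite("pics/a2.png",np.hstack([cv2.resize(S["pixels"][80:180,290:380],(400,444),interpolation=2),cv2.resize(T["pixels"][180:260,140:212],(400,444),interpolation=2)]))
E
```

```text
time_s: 6.5
ee_pos: [0.4704, 0.2583, 0.3809]
tool_rot: [[0.077, 0.997, 0.003], [0.997, -0.077, 0.002], [0.002, 0.003, -1.0]]
wrist_force: [0.5, 0.1, -1.1]
opening: 0.198
t 6.5 p [0.4704 0.2583 0.3809] yaw 85.59 tilt [ 0.003   0.0016 -1.    ] tool d [-0.2109  0.0229 -0.0003] F [ 0.48  0.1  -1.12] op 0.198 j [ 28.8   8.4  -3.9  77.5  -0.  123.2]
```

View pics/a2.png

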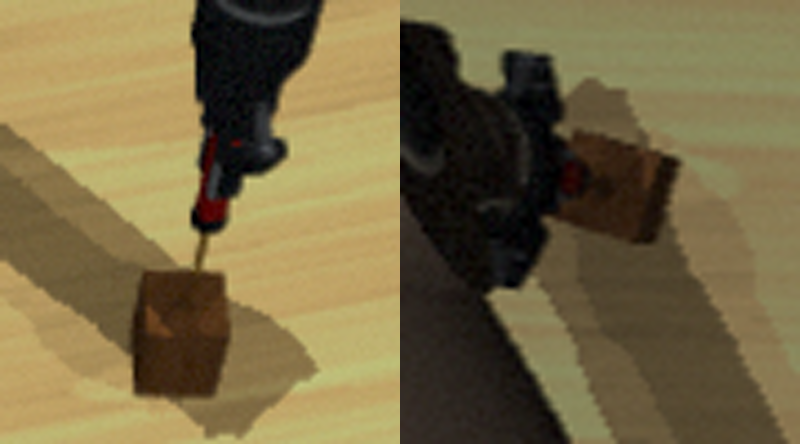

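The probe is out of the stand: its brass shaft and tip show above the block at crop (200,268). Moving over the blue point.

```bash
python3 -m handwheel '[[-0.02,0.002,0,0],[-0.035,0.004,0,0],[-0.035,0.004,0,0],[-0.035,0.004,0,0],[-0.035,0.004,0,0],[-0.03,0.003,0,0],[-0.0209,0.0019,0,0],[0,0,0,0]]'
python3 - <<'E'
from h import *
goal(.477,.0463)
S=read_camera("scene");T=read_camera("top")
s=read_state();p=np.array(s["ee_pos"])+np.array(s["tool_rot"])[:,2]*.2715;print(p,proj(S,p),proj(T,p))
cv2.imwrite("pics/a3.png",np.hstack([cv2.resize(S["pixels"][100:200,225:315],(400,444),interpolation=2),cv2.resize(T["pixels"][180:260,190:262],(400,444),interpolation=2)]))
E
```

```text
time_s: 7.27
ee_pos: [0.4763, 0.0431, 0.3776]
tool_rot: [[0.081, 0.997, -0.002], [0.997, -0.081, -0.001], [-0.002, -0.002, -1.0]]
wrist_force: [0.1, -0.2, -0.8]
opening: 0.197
t 7.27 p [0.4763 0.0431 0.3776] yaw 85.34 tilt [-0.0018 -0.0014 -1.    ] tool d [ 0.0032  0.0005 -0.    ] F [ 0.09 -0.2  -0.79] op 0.197 j [  5.2   2.3 -11.1  76.8  -0.1  99.8]
[0.47610659 0.04560477 0.1063011 ] [268.76083979 155.87645144] [234.42437963 212.24306142]
```

View pics/a3.png

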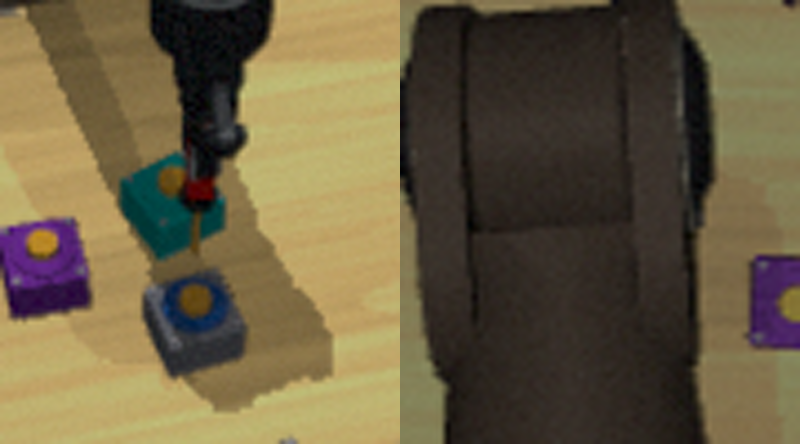

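The tip shows at scene pixel ≈(269,157), which matches the prediction (268.8,155.9), and it is directly above the blue contact. Descending.

```bash
python3 -m handwheel '[[0.001,0.0003,0.005,0],[0,0,0.01,0],[0,0,0.012,0],[0,0,0.01,0],[0,0,0.006,0],[0,0,0.003,0],[0,0,0,0],[0,0,0,0]]'
python3 - <<'E'
from h import *
goal(.477,.0463,.3235)
S=read_camera("scene")
cv2.imwrite("pics/a4.png",cv2.resize(S["pixels"][130:190,235:305],(700,600),interpolation=2))
E
```

```text
time_s: 8.03
ee_pos: [0.4771, 0.0473, 0.3327]
tool_rot: [[0.077, 0.997, -0.0], [0.997, -0.077, 0.0], [0.0, -0.0, -1.0]]
wrist_force: [0.4, 0.4, -0.8]
opening: 0.2
t 8.03 p [0.4771 0.0473 0.3327] yaw 85.61 tilt [-1.e-04  0.e+00 -1.e+00] tool d [-0.001  -0.      0.0092] F [ 0.42  0.4  -0.81] op 0.2 j [  5.7   2.9 -16.1  71.1   0.  100.1]
```

View pics/a4.png

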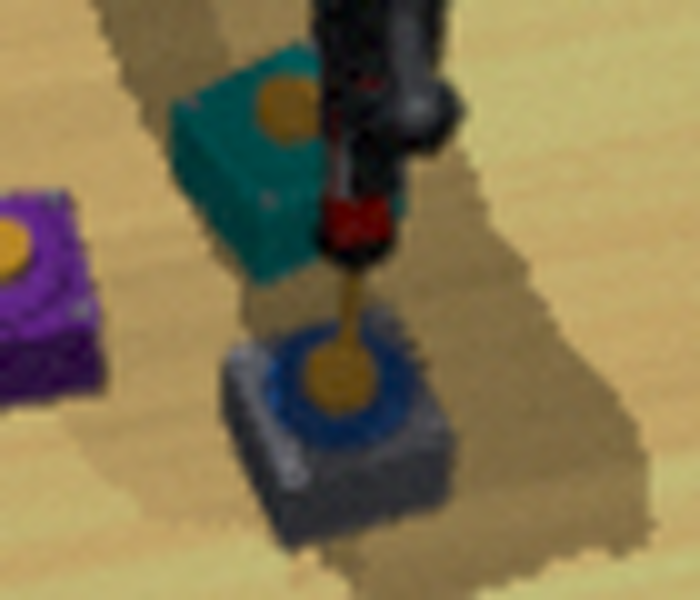

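The shaft ends on the blue contact, with the contact centre at crop (340,378) and the tip just above it. Now the light touch.

```bash
python3 -m handwheel '[[-0.001,0,0.003,0],[0,0,0.003,0],[0,0,0.003,0],[0,0,0.002,0],[0,0,0.001,0],[0,0,0,0],[0,0,0,0],[0,0,0,0]]' 
python3 -c "
from h import *;goal(.477,.0463,.3235)"
```

```text
time_s: 8.75
ee_pos: [0.4771, 0.0461, 0.321]
tool_rot: [[0.077, 0.997, 0.0], [0.997, -0.077, -0.0], [0.0, 0.0, -1.0]]
wrist_force: [-0.1, -0.4, 1.3]
opening: 0.198
t 8.75 p [0.4771 0.0461 0.321 ] yaw 85.59 tilt [ 5.e-04 -0.e+00 -1.e+00] tool d [ 0.0002 -0.0001 -0.0025] F [-0.14 -0.42  1.35] op 0.198 j [  5.5   3.1 -17.4  69.5  -0.   99.9]
```

```bash
python3 -m handwheel '[[0,0,0.001,0],[0,0,0.001,0],[0,0,0,0],[0,0,0,0],[0,0,0,0],[0,0,0,0],[0,0,0,0],[0,0,0,0]]'
python3 - <<'E'
from h import *
goal(.477,.0463,.3235)
S=read_camera("scene")
cv2.imwrite("pics/a5.png",cv2.resize(S["pixels"][130:190,235:305],(700,600),interpolation=2))
E
```

```text
time_s: 9.42
ee_pos: [0.4771, 0.0461, 0.3188]
tool_rot: [[0.077, 0.997, 0.0], [0.997, -0.077, -0.0], [0.0, 0.0, -1.0]]
wrist_force: [0.1, -0.5, 2.7]
opening: 0.199
t 9.42 p [0.4771 0.0461 0.3188] yaw 85.59 tilt [ 3.e-04 -0.e+00 -1.e+00] tool d [ 0.0002 -0.0001 -0.0047] F [ 0.11 -0.48  2.67] op 0.199 j [  5.5   3.1 -17.6  69.3  -0.   99.9]
```

View pics/a5.png

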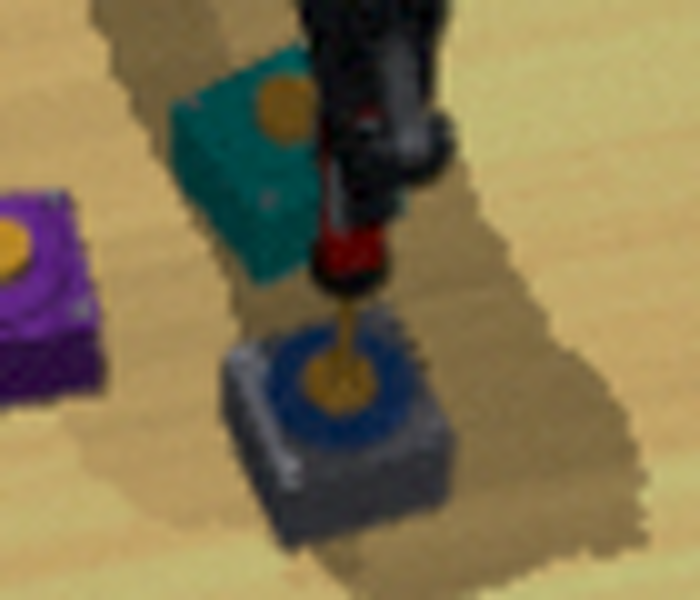

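The tip stands on the blue contact at crop (343,375) with about 3.5 N. Lifting and moving to yellow.

```bash
python3 -m handwheel '[[0,0,-0.004,0],[0,0,-0.008,0],[0,0,-0.012,0],[0,0,-0.012,0],[0,0,-0.01,0],[0,0,-0.004,0],[0,0,0,0],[0,0,0,0]]' 
python3 -c "
from h import *;goal(.637,.064)"
```

```text
time_s: 10.13
ee_pos: [0.477, 0.0461, 0.3685]
tool_rot: [[0.077, 0.997, -0.0], [0.997, -0.077, 0.0], [0.0, -0.0, -1.0]]
wrist_force: [0.2, 0.7, -0.9]
opening: 0.195
t 10.13 p [0.477  0.0461 0.3685] yaw 85.59 tilt [-2.e-04  1.e-04 -1.e+00] tool d [ 0.0301  0.1582 -0.    ] F [ 0.16  0.65 -0.91] op 0.195 j [  5.5   2.4 -12.1  75.5   0.   99.9]
```

```bash
python3 -m handwheel '[[0.003,0.015,0,0],[0.005,0.028,0,0],[0.006,0.03,0,0],[0.006,0.03,0,0],[0.005,0.028,0,0],[0.003,0.018,0,0],[0.002,0.009,0,0],[0,0,0,0]]'
python3 - <<'E'
from h import *
goal(.637,.064,.3235)
S=read_camera("scene")
s=read_state();p=np.array(s["ee_pos"])+np.array(s["tool_rot"])[:,2]*.2715;print(p,proj(S,p))
cv2.imwrite("pics/a6.png",cv2.resize(S["pixels"][170:230,255:325],(700,600),interpolation=2))
E
```

```text
time_s: 10.8
ee_pos: [0.6385, 0.0641, 0.3663]
tool_rot: [[0.077, 0.997, -0.002], [0.997, -0.077, -0.0], [-0.0, -0.002, -1.0]]
wrist_force: [-0.9, -0.2, -1.6]
opening: 0.201
t 10.8 p [0.6385 0.0641 0.3663] yaw 85.59 tilt [-2.5e-03 -2.0e-04 -1.0e+00] tool d [-0.0001 -0.0014  0.0428] F [-0.93 -0.21 -1.6 ] op 0.201 j [  5.7  20.3   9.6  79.5   0.  100.1]
[0.63662317 0.06383913 0.09532314] [289.12394404 198.62893771]
```

View pics/a6.png

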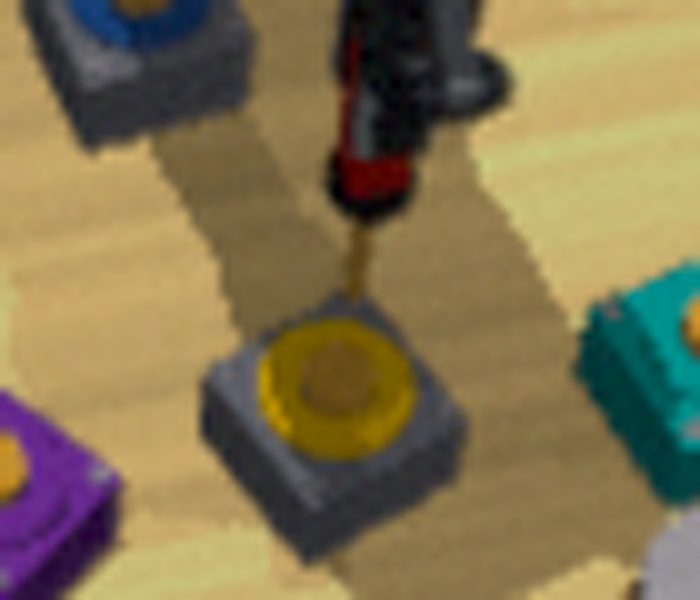

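The tip is at crop (355,292), above the yellow contact at (338,375). Descending.

```bash
python3 -m handwheel '[[-0.001,-0.001,0.004,0],[0,0,0.008,0],[0,0,0.01,0],[0,0,0.008,0],[0,0,0.004,0],[0,0,0,0],[0,0,0,0],[0,0,0,0]]'
python3 - <<'E'
from h import *
goal(.637,.064,.3235)
S=read_camera("scene")
s=read_state();p=np.array(s["ee_pos"])+np.array(s["tool_rot"])[:,2]*.2715;print(p,proj(S,p))
cv2.imwrite("pics/a7.png",cv2.resize(S["pixels"][170:230,255:325],(700,600),interpolation=2))
E
```

```text
time_s: 11.52
ee_pos: [0.6358, 0.0629, 0.3351]
tool_rot: [[0.077, 0.997, 0.001], [0.997, -0.077, 0.0], [0.0, 0.001, -1.0]]
wrist_force: [-0.2, -0.7, -0.9]
opening: 0.201
t 11.52 p [0.6358 0.0629 0.3351] yaw 85.59 tilt [ 6.e-04  1.e-04 -1.e+00] tool d [0.0012 0.0011 0.0116] F [-0.21 -0.72 -0.91] op 0.201 j [  5.7  20.    5.3  75.3  -0.  100.1]
[0.63610038 0.06293674 0.0637597 ] [287.99929996 204.21224814]
```

View pics/a7.png

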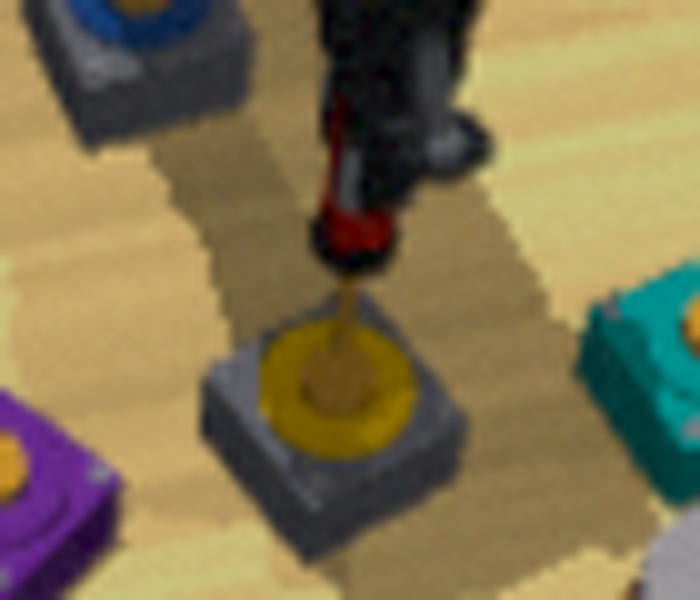

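Aligned: the shaft runs to the middle of the yellow contact at (340,375). Touching.

```bash
python3 -m handwheel '[[0.001,0.001,0.003,0],[0,0,0.004,0],[0,0,0.004,0],[0,0,0.003,0],[0,0,0.001,0],[0,0,0,0],[0,0,0,0],[0,0,0,0]]' 
python3 -c "
from h import *;goal(.637,.064,.3195)"
```

```text
time_s: 12.23
ee_pos: [0.6369, 0.0639, 0.3201]
tool_rot: [[0.077, 0.997, 0.001], [0.997, -0.077, 0.0], [0.0, 0.001, -1.0]]
wrist_force: [0.1, -0.3, 2.4]
opening: 0.203
t 12.23 p [0.6369 0.0639 0.3201] yaw 85.59 tilt [ 6.e-04  1.e-04 -1.e+00] tool d [0.0001 0.0001 0.0006] F [ 0.08 -0.34  2.39] op 0.203 j [  5.7  20.3   3.9  73.5   0.  100.1]
```

```bash
python3 -m handwheel '[[0,0,0.001,0],[0,0,0,0],[0,0,0,0],[0,0,0,0],[0,0,0,0],[0,0,0,0],[0,0,0,0],[0,0,0,0]]'
python3 - <<'E'
from h import *
goal(.637,.064,.3195)
S=read_camera("scene")
cv2.imwrite("pics/a8.png",cv2.resize(S["pixels"][170:230,255:325],(700,600),interpolation=2))
E
```

```text
time_s: 12.9
ee_pos: [0.6369, 0.0639, 0.3188]
tool_rot: [[0.077, 0.997, 0.0], [0.997, -0.077, 0.0], [0.0, 0.0, -1.0]]
wrist_force: [1.4, 0.0, 3.8]
opening: 0.206
t 12.9 p [0.6369 0.0639 0.3188] yaw 85.59 tilt [ 3.e-04  0.e+00 -1.e+00] tool d [ 0.0002  0.0001 -0.0007] F [1.41 0.04 3.79] op 0.206 j [  5.7  20.4   3.7  73.4  -0.  100.1]
```

View pics/a8.png

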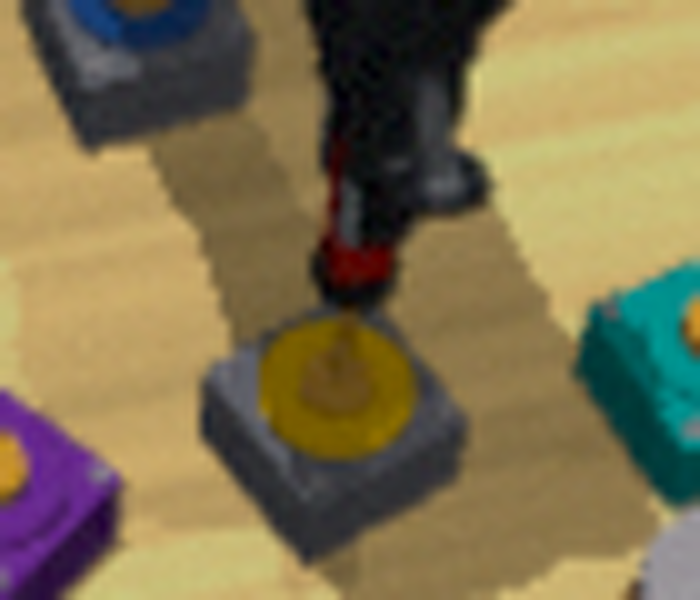

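The tip sits on the yellow contact at about (338,370), pressing about 4 N. Lifting clear for the tester.

```bash
python3 -m handwheel '[[0,0,-0.005,0],[0,0,-0.015,0],[0,0,-0.02,0],[0,0,-0.02,0],[0,0,-0.02,0],[0,0,-0.015,0],[0,0,-0.005,0],[0,0,0,0]]' && python3 -m handwheel '[[-0.01,0,0,0],[-0.03,0,0,0],[-0.035,0,0,0],[-0.035,0,0,0],[-0.035,0,0,0],[-0.03,0,0,0],[-0.02,0,0,0],[-0.005,0,0,0]]'
python3 -c "
from h import *;goal(.6175,-.234)"
```

```text
time_s: 13.62
ee_pos: [0.6369, 0.0638, 0.4197]
tool_rot: [[0.077, 0.997, 0.001], [0.997, -0.077, 0.0], [0.0, 0.001, -1.0]]
wrist_force: [-0.3, 0.5, -0.3]
opening: 0.196
time_s: 14.28
ee_pos: [0.6206, -0.1394, 0.4166]
tool_rot: [[0.081, 0.997, -0.003], [0.997, -0.081, -0.0], [-0.001, -0.003, -1.0]]
wrist_force: [-0.5, -0.4, -1.6]
opening: 0.201
t 14.28 p [ 0.6206 -0.1394  0.4166] yaw 85.36 tilt [-3.4e-03 -5.0e-04 -1.0e+00] tool d [-0.0946  0.0046  0.0001] F [-0.53 -0.44 -1.62] op 0.201 j [-12.6  19.9  15.3  85.6  -0.1  82. ]
```

```bash
python3 -m handwheel '[[-0.01,0.001,0,0],[-0.02,0.001,0,0],[-0.025,0.001,0,0],[-0.02,0.001,0,0],[-0.014,0,0,0],[-0.005,0,0,0],[0,0,0,0],[0,0,0,0]]'
python3 - <<'E'
from h import *
goal(.6175,-.234)
S=read_camera("scene");T=read_camera("top")
s=read_state();p=np.array(s["ee_pos"])+np.array(s["tool_rot"])[:,2]*.2715;print(p,proj(S,p))
cv2.imwrite("pics/b1.png",cv2.resize(S["pixels"][150:240,140:245],(700,600),interpolation=2))
cv2.imwrite("pics/b1t.png",cv2.resize(T["pixels"][120:240,260:400],(700,600),interpolation=2))
E
```

```text
time_s: 14.95
ee_pos: [0.6183, -0.2291, 0.4184]
tool_rot: [[0.077, 0.997, -0.0], [0.997, -0.077, 0.001], [0.001, -0.0, -1.0]]
wrist_force: [-0.5, -0.5, -0.2]
opening: 0.202
t 14.95 p [ 0.6183 -0.2291  0.4184] yaw 85.61 tilt [-4.e-04  7.e-04 -1.e+00] tool d [-0.005  -0.0004 -0.    ] F [-0.45 -0.46 -0.24] op 0.202 j [-20.3  22.6  19.5  86.9   0.   74.1]
[ 0.61834148 -0.22841337  0.14722049] [188.77922671 204.59850671]
```

View pics/b1.png

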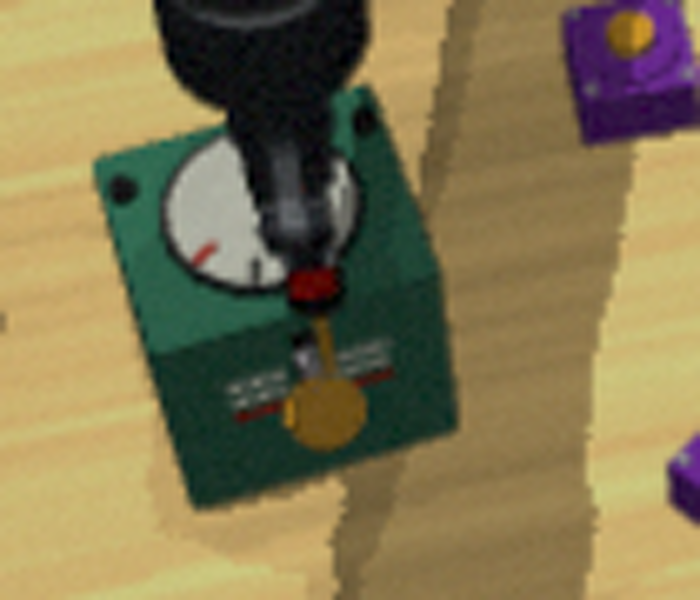

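View pics/b1t.png

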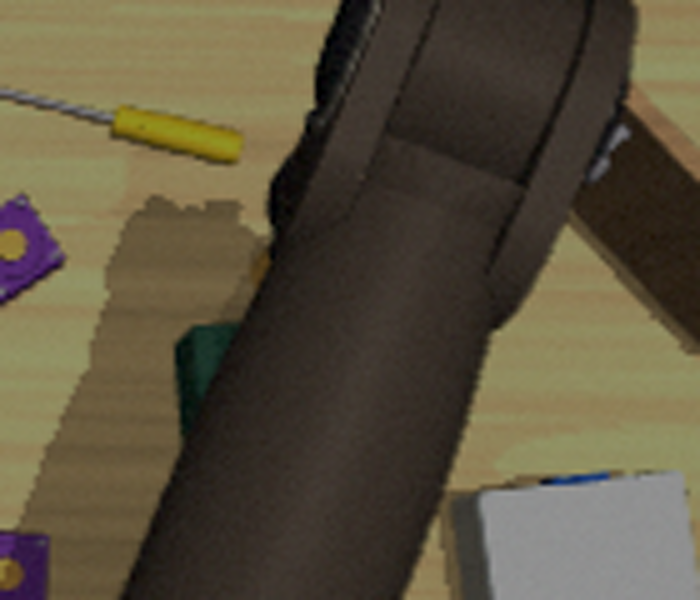

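The tip is just above the brass cup: cup centre at crop (325,412), shaft coming down at (328,370). I'll correct 5 mm and go down to just above the cup.

```bash
python3 -m handwheel '[[-0.003,0,0,0],[-0.002,0,0.004,0],[0,0,0.008,0],[0,0,0.008,0],[0,0,0.005,0],[0,0,0.003,0],[0,0,0,0],[0,0,0,0]]'
python3 - <<'E'
from h import *
goal(.6178,-.234)
S=read_camera("scene")
s=read_state();p=np.array(s["ee_pos"])+np.array(s["tool_rot"])[:,2]*.2715;print(p,proj(S,p))
cv2.imwrite("pics/b2.png",cv2.resize(S["pixels"][170:230,155:225],(700,600),interpolation=2))
E
```

```text
time_s: 15.72
ee_pos: [0.6178, -0.2345, 0.3904]
tool_rot: [[0.077, 0.997, -0.001], [0.997, -0.077, 0.0], [0.0, -0.001, -1.0]]
wrist_force: [-0.1, -0.7, -0.7]
opening: 0.202
t 15.72 p [ 0.6178 -0.2345  0.3904] yaw 85.59 tilt [-6.e-04  2.e-04 -1.e+00] tool d [ 0.0005 -0.      0.    ] F [-0.09 -0.69 -0.73] op 0.202 j [-20.8  22.5  15.8  83.3   0.   73.6]
[ 0.61782729 -0.23453881  0.11930534] [187.61058774 210.08545111]
```

View pics/b2.png

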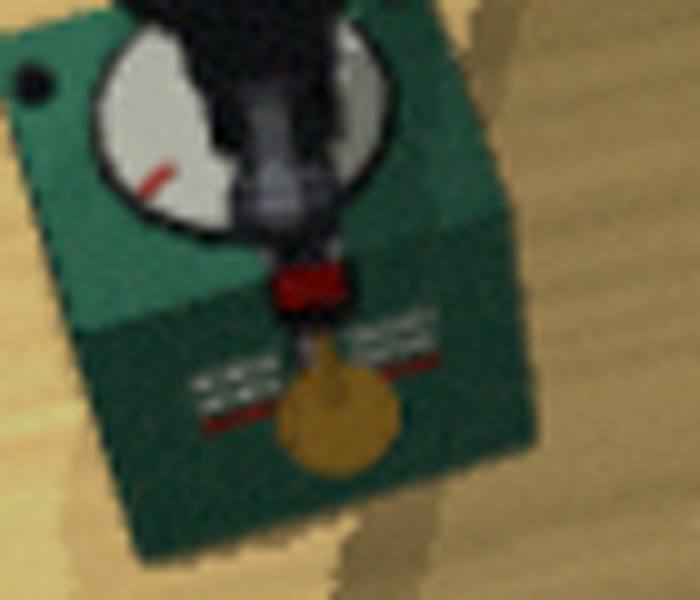

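```bash
python3 -m handwheel '[[0,0,0.002,0],[0,0,0.002,0],[0,0,0.002,0],[0,0,0.002,0],[0,0,0.002,0],[0,0,0.002,0],[0,0,0.002,0],[0,0,0,0]]'
python3 - <<'E'
from h import *
goal(.6178,-.234)
S=read_camera("scene")
cv2.imwrite("pics/b3.png",cv2.resize(S["pixels"][170:230,155:225],(700,600),interpolation=2))
E
```

```text
time_s: 16.43
ee_pos: [0.6177, -0.2345, 0.3775]
tool_rot: [[0.077, 0.997, 0.001], [0.997, -0.077, -0.0], [-0.0, 0.001, -1.0]]
wrist_force: [-0.5, 0.0, 4.2]
opening: 0.201
t 16.43 p [ 0.6177 -0.2345  0.3775] yaw 85.59 tilt [ 1.2e-03 -5.0e-04 -1.0e+00] tool d [ 0.0005  0.     -0.    ] F [-0.51  0.03  4.24] op 0.201 j [-20.8  22.4  14.   81.5  -0.   73.6]
```

View pics/b3.png

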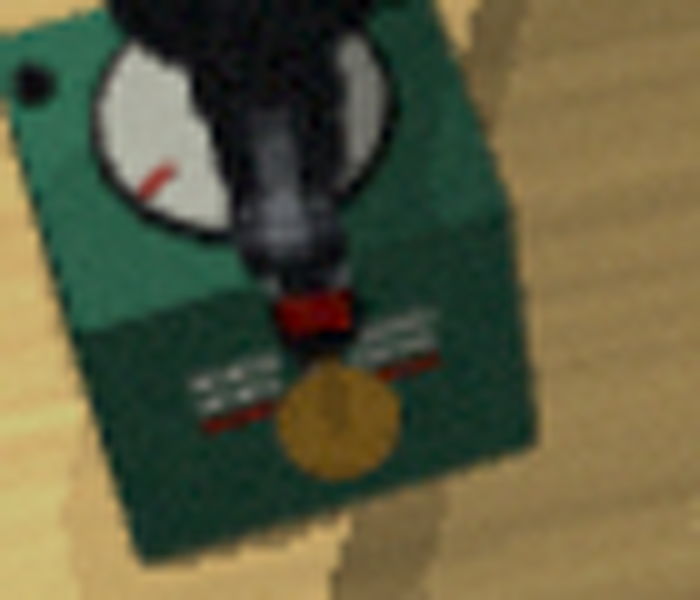

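The probe is in the cup and the lever has begun to move, at about 5 N. Pressing on slowly.

```bash
for i in 1; do python3 -m handwheel '[[0,0,0.0015,0],[0,0,0.0015,0],[0,0,0.0015,0],[0,0,0.0015,0],[0,0,0.0015,0],[0,0,0.0015,0],[0,0,0.0015,0],[0,0,0.0015,0]]'; done
python3 - <<'E'
from h import *
goal(.6178,-.234,.3445)
S=read_camera("scene")
cv2.imwrite("pics/b4.png",cv2.resize(S["pixels"][170:230,155:225],(700,600),interpolation=2))
E
```

```text
time_s: 17.15
ee_pos: [0.6178, -0.2346, 0.3654]
tool_rot: [[0.077, 0.997, 0.001], [0.997, -0.077, -0.0], [-0.0, 0.001, -1.0]]
wrist_force: [-2.5, 0.6, 9.0]
opening: 0.195
t 17.15 p [ 0.6178 -0.2346  0.3654] yaw 85.59 tilt [ 1.1e-03 -5.0e-04 -1.0e+00] tool d [ 0.0006 -0.0001  0.0209] F [-2.54  0.62  8.95] op 0.195 j [-20.8  22.4  12.5  80.   -0.   73.6]
```

View pics/b4.png

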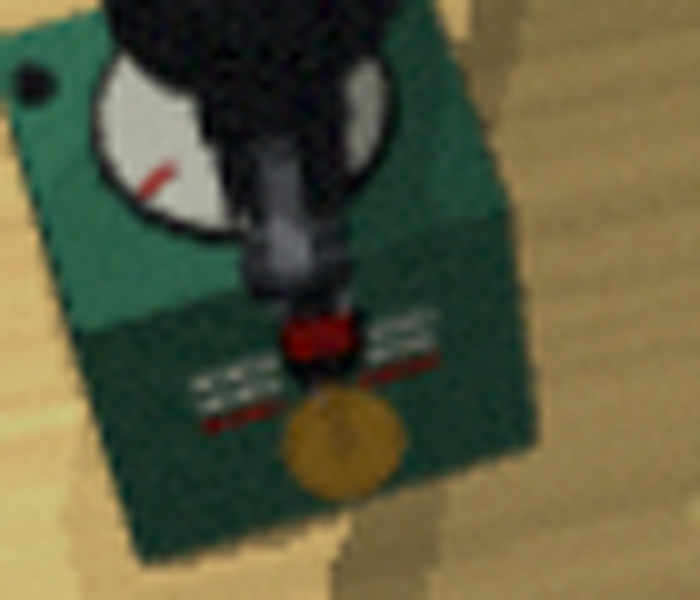

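The cup has gone down (centre now at crop (345,440)), about 15 mm pressed at 9.5 N. Continuing.

```bash
python3 -m handwheel '[[0,0,0.0015,0],[0,0,0.0015,0],[0,0,0.0015,0],[0,0,0.0015,0],[0,0,0.0015,0],[0,0,0.0015,0],[0,0,0.0015,0],[0,0,0.0015,0]]'
python3 - <<'E'
from h import *
goal(.6178,-.234,.3445)
E
```

```text
time_s: 17.87
ee_pos: [0.6178, -0.2346, 0.3534]
tool_rot: [[0.077, 0.997, 0.001], [0.997, -0.077, -0.0], [-0.0, 0.001, -1.0]]
wrist_force: [-1.4, 0.9, 9.0]
opening: 0.203
t 17.87 p [ 0.6178 -0.2346  0.3534] yaw 85.59 tilt [ 1.1e-03 -5.0e-04 -1.0e+00] tool d [ 0.0006 -0.0001  0.0089] F [-1.45  0.93  9.04] op 0.203 j [-20.8  22.4  11.   78.5  -0.   73.6]
```

```bash
python3 -m handwheel '[[0,0,0.0015,0],[0,0,0.0015,0],[0,0,0.0015,0],[0,0,0.001,0],[0,0,0.001,0],[0,0,0.001,0],[0,0,0.0005,0],[0,0,0,0]]'
python3 - <<'E'
from h import *
goal(.6178,-.234,.3445)
S=read_camera("scene")
im=S["pixels"]
cv2.imwrite("pics/b5.png",cv2.resize(im[170:230,155:225],(700,600),interpolation=2))
for z in(.109,.085,.077,.073,.069): print(z,proj(S,np.array([.6178,-.234,z+.004])).round(2))
for b in blobs(im,(10,150,50),(26,255,255),(175,200,205,230)): print(b)
E
```

```text
time_s: 18.53
ee_pos: [0.6179, -0.2346, 0.345]
tool_rot: [[0.077, 0.997, 0.001], [0.997, -0.077, -0.0], [-0.0, 0.001, -1.0]]
wrist_force: [0.1, 0.0, 5.4]
opening: 0.201
t 18.53 p [ 0.6179 -0.2346  0.345 ] yaw 85.59 tilt [ 7.e-04 -3.e-04 -1.e+00] tool d [ 0.0006 -0.0001  0.0005] F [0.15 0.01 5.39] op 0.201 j [-20.8  22.4  10.   77.5  -0.   73.6]
0.109 [188.02 211.19]
0.085 [188.86 215.47]
0.077 [189.14 216.87]
0.073 [189.27 217.57]
0.069 [189.41 218.26]
(np.int32(100), array([189.59, 217.55]), array([184, 212,  12,  12]))
```

View pics/b5.png

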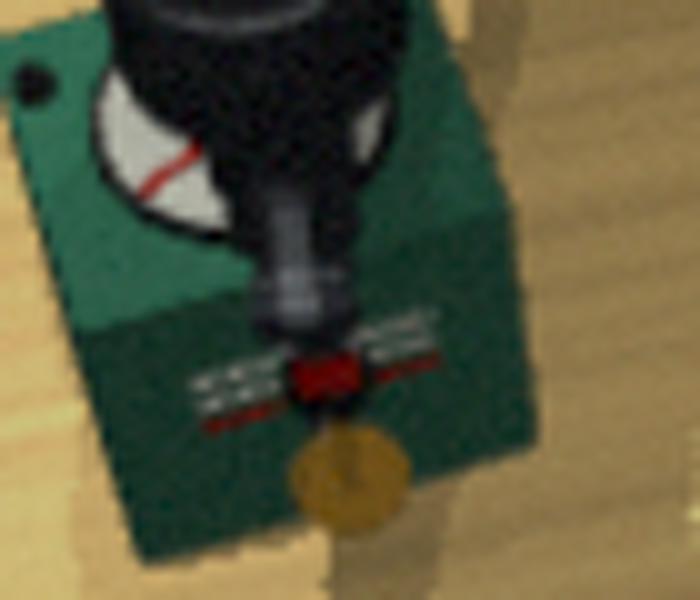

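The gauge needle now lines up with the red mark at crop (165,172). The cup pixel (189.6,217.6) matches floor height 73 mm, and the push has dropped to about 6 N, so this is the third click. Nudging 0.5 mm, then holding over two seconds.

```bash
python3 -m handwheel '[[0,0,0.0005,0],[0,0,0,0],[0,0,0,0],[0,0,0,0],[0,0,0,0],[0,0,0,0],[0,0,0,0],[0,0,0,0]]'; for k in 1; do python3 -m handwheel '[[0,0,0,0],[0,0,0,0],[0,0,0,0],[0,0,0,0],[0,0,0,0],[0,0,0,0],[0,0,0,0],[0,0,0,0]]'; python3 -m handwheel '[[0,0,0,0],[0,0,0,0],[0,0,0,0],[0,0,0,0],[0,0,0,0],[0,0,0,0],[0,0,0,0],[0,0,0,0]]';python3 -m handwheel '[[0,0,0,0],[0,0,0,0],[0,0,0,0],[0,0,0,0],[0,0,0,0],[0,0,0,0],[0,0,0,0],[0,0,0,0]]';python3 -m handwheel '[[0,0,0,0],[0,0,0,0],[0,0,0,0],[0,0,0,0],[0,0,0,0],[0,0,0,0],[0,0,0,0],[0,0,0,0]]'; done | grep -E "time|force|ee_pos"
python3 - <<'E'
from h import *
goal(.6178,-.234,.3445)
S=read_camera("scene")
im=S["pixels"]
cv2.imwrite("pics/b6.png",cv2.resize(im[170:230,155:225],(700,600),interpolation=2))
cv2.imwrite("pics/b6f.png",im)
for b in blobs(im,(10,150,50),(26,255,255),(175,200,205,230)): print(b)
E
```

```text
time_s: 19.25
ee_pos: [0.6179, -0.2346, 0.3447]
tool_rot: [[0.077, 0.997, 0.001], [0.997, -0.077, -0.0], [-0.0, 0.001, -1.0]]
wrist_force: [-1.6, 0.4, 5.3]
opening: 0.198
time_s: 19.92
ee_pos: [0.6179, -0.2346, 0.3447]
wrist_force: [-1.1, 0.6, 7.2]
time_s: 20.58
ee_pos: [0.6179, -0.2346, 0.3446]
wrist_force: [-1.2, -0.1, 5.9]
time_s: 21.25
ee_pos: [0.6179, -0.2346, 0.3446]
wrist_force: [-2.1, -0.7, 6.3]
time_s: 21.92
ee_pos: [0.6179, -0.2346, 0.3447]
wrist_force: [-1.0, 0.4, 5.2]
t 21.92 p [ 0.6179 -0.2346  0.3447] yaw 85.59 tilt [ 8.e-04 -3.e-04 -1.e+00] tool d [ 0.0006 -0.0001  0.0002] F [-0.98  0.45  5.17] op 0.203 j [-20.8  22.4  10.   77.5  -0.   73.6]
(np.int32(100), array([189.67, 217.56]), array([184, 212,  12,  12]))
```

View pics/b6.png

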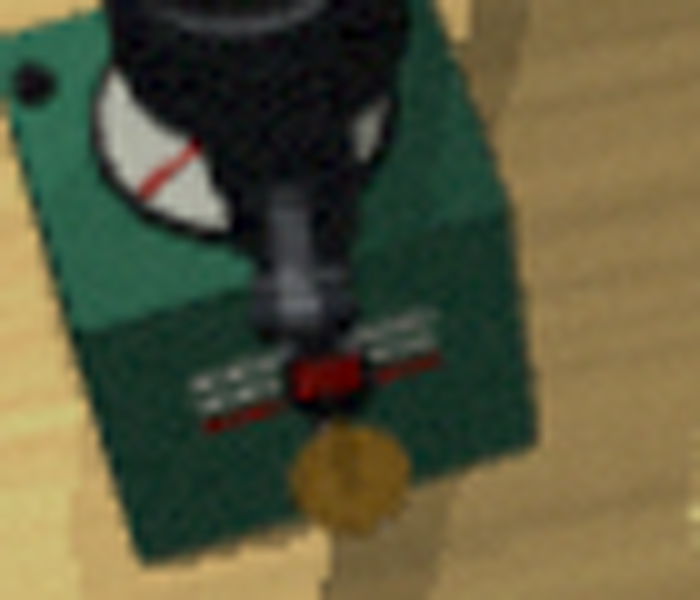

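View pics/b6f.png

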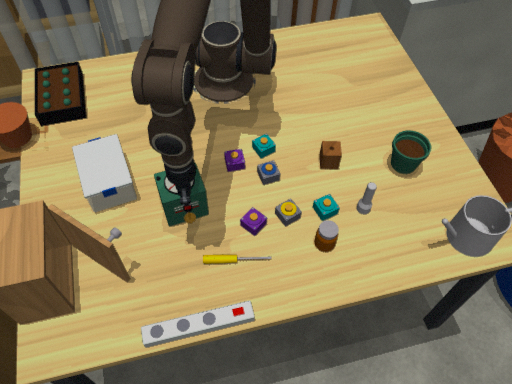

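The needle is on the red mark, the cup is steady at (189.7,217.6), and the push is a steady 6–8 N. The box, pot, torch, jar, screwdriver and door look unmoved, and the lever has been held for over 3 s. Handing in.

```bash
python3 -c "
from bench import sign_off;print(sign_off())
from h import *;goal(.6178,-.234,.3445)"
```

```text
the job is handed in; nothing more can be done
None
the job is handed in; nothing more can be done
```

I took the probe out of its stand and touched its tip on the blue contact (about 3.5 N), then on the yellow one (about 4 N). I then pressed the tester's lever with the tip in the cup, past two clicks to the third. It was held there for over 3 s, and I handed in at about 22 s with the probe still gripped and pressing.

- **Lever:** the needle was on the red mark, and the cup's place in the picture matched a floor height of about 73 mm, the third click. The push was steady at 6–8 N, and the most I read while pressing was about 10 N.
- **Grip and surroundings:** the gripper opening stayed at 0.20, which fits the 18 mm handle. Nothing else on the shelf looked moved in the last scene picture.
- **Not confirmed:** the state reading after sign-off was refused, so the final second was not checked. No check failed or disagreed beyond 1–2 px of tip projection.

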